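# Clamp the sampling sleeve from the drying rod in the toggle jig

### The job

Slide the metal sleeve off the open end of the rod, lay it lengthwise and centred in the V-cradle, and push the clamp handle right over past its dead point, so that the pad holds the sleeve down. Do not drop the sleeve, and leave the jar, the vial and the glass dish where they stand.

Things in the scene. Friction and masses are not known exactly. Their poses are not given: they have to be found in the camera images.
- sleeve_centre (a point): Centre of the loose sleeve: a plain aluminium tube, 90 mm long, 44 mm outside and 30 mm inside diameter, 0.12 to 0.21 kg. Its own x axis runs along the tube (both ends are alike). It starts hanging on the rod, so its centre lies 8 mm below the rod's axis; its roll about x means nothing.
- rod_stand: Fixed stand: 120 x 70 mm grey foot, upright post (16 mm thick, 260 mm high) and a level steel rod, 14 mm thick, leaving the post along the stand's +x, its axis 220 mm above the bench. The post end is fixed (30 mm dark block, black thumbscrew), the +x end is open and plain. Origin on the bench under the post; z up.
- rod_tip (a point): Centre of the rod's open end, 108 mm from the post's axis; same axes as the stand (+x is the way off the rod). The sleeve is free once its centre is more than 45 mm beyond this point along +x.
- jig: Fixed clamp jig on a grey bench riser (220 x 84 mm, top 130 mm above the bench). Origin on the bench under the pivot of the clamp arm; +x points from clamp to cradle, z up; the clamp moves in the x-z plane. Open, the arm stands upright over the origin, up to 310 mm above the bench, clear of the cradle.
- cradle_centre (a point): Where the sleeve's centre lies when seated mid-cradle: 102 mm along the jig's +x, 177 mm above the bench; axes of the jig (sleeve along x). The cradle is two aluminium V-blocks, each 18 mm long, 62 mm wide, 33 mm either side of this point along x, their tops about 5 mm below it; between them a 48 mm gap for the fingers, its floor 47 mm below.
- handle_hinge (a point): Axis of the clamp handle (along the jig's y), 16 mm behind the jig's origin (-x) and 171 mm above the bench; fixed to the jig, same axes.
- handle_grip (a point): Point on the clamp handle's centre line in its black round grip (20 mm thick), 75 mm from the hinge; the handle ends at 101 mm. At value 0 it stands 117 degrees from the jig's +x (27 past upright, leaning away from the cradle); as the value grows it swings back (-x) and down, to lie level at 183 degrees. Push on its upper side, near the end.
- clamp_handle (a joint): Clamp handle angle, rad: 0 open (the start; friction keeps it), 1.04 dead point, 1.15 end stop. A link turns the raised arm down with it. Once tipped over it may sink by its weight until the pad rests on the sleeve at about 0.85; from there it needs a push of some 3 to 6 N at the grip. Past the dead point it snaps on to the stop and stays; released before it, it springs back.
- clamp_pad: Black rubber pad, 24 mm across, on a sprung spindle at the end of the clamp arm; origin at the middle of its pressing face, own z away from the pressed thing. With the clamp over it comes down on top of the sleeve 14 mm from the cradle's centre on the clamp's side and presses it with about 12 N.
- seed_jar: Bystander: glass jar with yellow metal lid, 75 mm across, 97 mm high; origin at the centre of its underside.
- vial: Bystander: vial with white cap, 28 mm across, 84 mm high; origin at the centre of its underside.
- petri: Bystander: empty flat glass dish, 100 mm across, 16 mm high, left of the microscope; origin at the centre of its underside.

How it is judged (in metres and radians):
On the way, in this order (a step that is already met when the one before it is completed fails the run):
1. the sleeve has been slid off the open end of the rod (x of sleeve_centre in the frame of rod_tip above 0.047 m), for 0.1 s.
2. the sleeve lies in the V-cradle with the clamp still open (x of sleeve_centre in the frame of cradle_centre between -0.016 and 0.016 m and y of sleeve_centre in the frame of cradle_centre between -0.006 and 0.006 m and z of sleeve_centre in the frame of cradle_centre between -0.006 and 0.006 m and angle between the x axis of sleeve_centre and the x axis of cradle_centre, either way round below 0.1 rad and value of joint clamp_handle below 0.5 rad), for 0.2 s.
At the end, for the whole second after the job is handed in: The sleeve lies seated along the V-cradle (centre within 16 mm of the cradle's middle lengthwise, 5 mm sideways and in height, axis within 0.1 rad), the clamp handle is past its dead point (over 1.09 rad), and the pad presses the sleeve with over 6 N (x of sleeve_centre in the frame of cradle_centre between -0.016 and 0.016 m and y of sleeve_centre in the frame of cradle_centre between -0.005 and 0.005 m and z of sleeve_centre in the frame of cradle_centre between -0.005 and 0.005 m and angle between the x axis of sleeve_centre and the x axis of cradle_centre, either way round below 0.1 rad and value of joint clamp_handle above 1.09 rad and contact force between clamp_pad and anything else above 6 N); the robot touches nothing.
It fails at once if the sleeve is dropped towards the bench (height (world z) of sleeve_centre below 0.12 m).
It fails at once if the jar, the vial or the glass dish is moved by over 30 mm (distance of any of seed_jar, vial, petri from where it was at the start of the episode above 0.03 m).
It also fails if it takes over 56 s, if anything falls off the work surface, if the arm or the gripper's body presses on something with over 40 N, if the wrist force passes 120 N, or if a joint passes its speed limit or range.

### The arm

A 7-joint arm with a two-finger parallel gripper is mounted at the origin on the work surface; the furniture and walls round the work are solid. World frame = base frame: x ahead of the robot, y to its left, z up, the work surface at z = 0. Lengths are in mm, angles in rad, forces in N, time in s.
With the tool pointing down it reaches from about 400 to 850 mm from the base axis. Payload 10.4 kg.
Tool frame: the origin (TCP) lies at the very end of the fingers, on their centre line; the grasp point (between the pads) lies r.hold_point_z behind it (r.hold_point_z is the distance from the TCP to the grasp point, in mm); x points along the fingers, z is the direction in which the jaws open and shut, and the axes are right-handed (so a half turn about x gives the same grasp; the last joint's range is limited). The gripper opens to 85 mm and grips with 20 to 120 N. Pads are 22 mm wide; open, the fingers measure 114 mm over their backs; the gripper's body (76 mm by 85 mm) begins 54 mm behind the grasp point. The pads swing forward as they close: fully open they stand 13 mm farther back than shut.
Start: joints at [1.099, 0.332, -0.065, 1.46, 0.022, 1.35, -0.088], TCP at [271.201, -563.117, 231.338] pointing down, gripper open.
Joint ranges: [-2.6, 2.6], [-0.5, 2.12], [-1.47, 1.34], [0.16, 2.42], [-1.27, 4.41], [0.06, 2.06], [-2.6, 2.6]. Speed limits (rad/s): [2.22, 2.22, 2.79, 2.79, 3.14, 3.14, 3.14].

### API

Orientations are given as a rotation vector (axis times angle).
In Python, from plant import r gives the robot as it stands.
- The arm moves only by the shell command python3 -m crank 'ROWS' [OPENING]. ROWS is a JSON object of lists of equal length, an entry for each row: "dp": the shift along the tool's x, y, z each as a share of 0.03 m, from -1 to 1, a list of three; "delta_rot": the turn, a rotation vector about the tool's x, y, z each as a share of 360 degrees, from -1 to 1, a list of three. In form: {"dp": [[tx, ty, tz], ...], "delta_rot": [[wx, wy, wz], ...]}. A call has 1 to 5 rows; each row shifts and turns the pose as measured when the row begins, along the tool's axes as they then stand; what a row does not reach is not made up. A row lasts 1/12 s, in which the tool goes at most 41.7 mm and 7.16 degrees, less where a joint would pass 70% of its speed; a pose out of reach is approached as far as the arm can. A call with a number of a shift or a turn outside -1 to 1 is refused whole. A call with a gripper value outside its range is refused whole. OPENING is the gripper command: -1 is shut, 1 is fully open, values between are in proportion, set as the call begins (- or left out, the last holds). The fingers move at their own pace and stop on an object; the grip force is fixed at half the most. Time passes only in rows, so rows that do not move let the fingers close. It gives the time, the measured TCP pose, the force and the opening at its end, in the units of the state.
- r.observe(): the state, without advancing time (a new reading comes with each control period).
- r.read_camera(name): name is "scene" or "top" or "wrist"; returns a dict with "frame" (400x640x3 uint8, blue, green, red), "range_z" (400x640 float32, mm along the optical axis (not along the pixel's ray), 0 where there is no reading), "vfov" (degrees; the focal length in pixels is half the picture's height over the tangent of half this angle, whatever the lens; pixels are square), "cx", "cy" (the principal point, pixels), "dist_coeffs" ([k1, k2, p1, p2, k3] as OpenCV has them; the pictures are not rectified), "R" (3x3) and "t" (3): a world point X has camera coordinates R X + t. Camera axes: x right, y down, z forward; pixel columns grow to the right and rows downward; lengths in mm; the calibration is good to about 2 mm. A picture is of the moment at which its call begins.
- r.sign_off(): hands the job in, once; it reports no verdict.
The state is a dict: "t": time; "qpos": joint angles; "joint_vel": joint speeds; "joint_torque": joint torques, N m; "position": TCP position; "tcp_rot": TCP orientation; "wrist_force": force on the tool from outside, world axes, zero at the start; "torque": the same for the moment, N m; "finger_gap": finger opening in mm.
Only numpy, scipy, OpenCV 4.12 (cv2) and the standard library are available. Lean on these libraries where they do the work, as an engineer would, in place of code of your own. Each camera call takes 0.05 s, during which the arm holds its last target. There are 200 camera calls.

## Working session

There is one attempt and no reset: what is moved stays moved. The work goes in short steps, Python scripts to look and compute and a shell command to move; the robot and the scene stay as the last step left them, time stands still between calls to the robot, and variables do not carry over. Pictures are saved under pics/ and viewed, about 8 in all and at most 12, crops included, and the job is handed in when it is done.

```bash
ls; mkdir -p pics; cat > h.py <<'E'
import numpy as np, cv2
from plant import r
from scipy.spatial.transform import Rotation as Ro
def cam(n):
    c=r.read_camera(n); f=200/np.tan(np.radians(c["vfov"])/2)
    c["K"]=np.array([[f,0,c["cx"]],[0,f,c["cy"]],[0,0,1]]);c["D"]=np.array(c["dist_coeffs"],float)
    c["R"]=np.array(c["R"]);c["t"]=np.array(c["t"]).ravel();return c
def cloud(c):
    v,u=np.mgrid[0:400,0:640]
    p=cv2.undistortPoints(np.stack([u,v],-1).reshape(-1,1,2).astype(np.float64),c["K"],c["D"]).reshape(400,640,2)
    z=c["range_z"].astype(float)
    X=np.dstack([p*z[...,None],z]); W=(X-c["t"])@c["R"]; W[z==0]=np.nan
    return W
def pix(c,P):
    return cv2.projectPoints(np.array(P,float).reshape(-1,1,3),cv2.Rodrigues(c["R"])[0],c["t"],c["K"],c["D"])[0].reshape(-1,2)
def st():
    o=r.observe();print({k:np.round(np.array(o[k]),3).tolist() for k in("t","qpos","position","tcp_rot","wrist_force","finger_gap")})
    print(Ro.from_rotvec(o["tcp_rot"]).as_matrix().round(3));return o
E
python3 - <<'E'
from h import *
for n in("scene","top"):
    c=cam(n);cv2.imwrite(f"pics/{n}0.png",c["frame"]);np.savez(f"{n}0.npz",W=cloud(c),f=c["frame"]);print(n,-c["R"].T@c["t"],c["R"][2])
st();print(r.hold_point_z)
E
```

```text
pics
scene [-166.77274054 -949.25524818  686.91274329] [ 0.60464819  0.67709416 -0.41945688]
top [ 469.75372939 -112.16199337 1424.41843374] [ 0.07215175 -0.02855474 -0.99698483]
{'t': 0.1, 'qpos': [1.099, 0.333, -0.065, 1.461, 0.022, 1.35, -0.088], 'position': [271.04, -562.808, 230.622], 'tcp_rot': [0.873, 1.39, -0.872], 'wrist_force': [-0.081, -0.56, -0.591], 'finger_gap': 85.725}
[[-0.001  0.901  0.434]
 [ 0.001  0.434 -0.901]
 [-1.    -0.    -0.001]]
18.700000000000003
```

View pics/scene0.png

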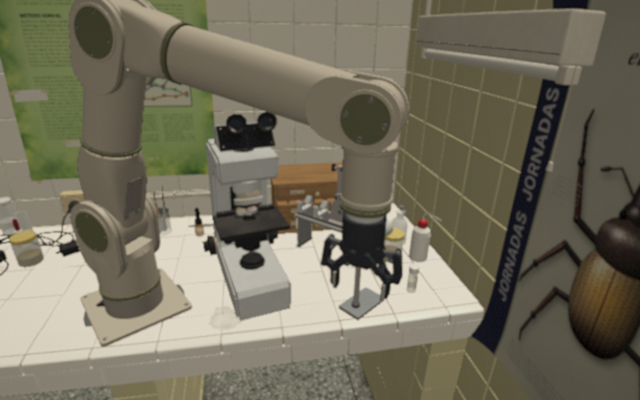

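View pics/top0.png

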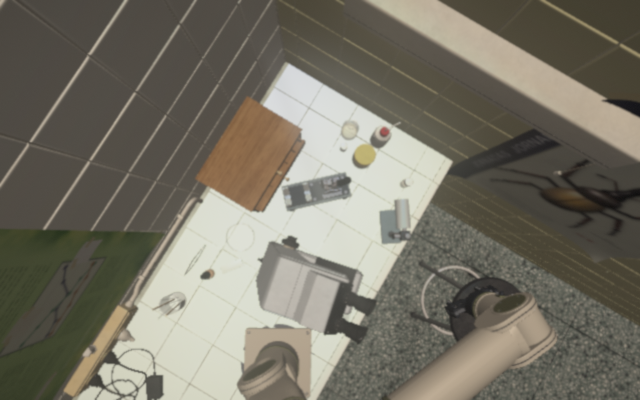

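Top picture: the rod stand foot is at about (390,226) with the sleeve at (402,215), the jig at (318,190), jar lid (365,155), vial (406,182), dish (240,237) and microscope (310,285). Next I'll measure from the clouds.

```bash
python3 - <<'E'
from h import *
d=np.load("top0.npz");W=d["W"];f=d["f"]
for n,(u,v) in dict(sl=(402,215),jig=(318,190),jar=(365,155),vial=(406,182),dish=(240,237),foot=(386,230),scope=(300,270),cab=(250,150)).items(): print(n,W[v,u].round())
def reg(u0,u1,v0,v1,z0,z1,n):
    P=W[v0:v1,u0:u1].reshape(-1,3);P=P[(P[:,2]>z0)&(P[:,2]<z1)]
    if len(P)<5: print(n,len(P));return
    b=cv2.minAreaRect(P[:,:2].astype(np.float32));print(n,len(P),P.mean(0).round(1),"z",np.percentile(P[:,2],[5,50,95]).round(),"rect",np.round(b[0]),np.round(b[1]),round(b[2],1))
    c,e,ax=cv2.PCACompute2(P[:,:2].astype(np.float32),None);print("   axis",e[0].round(3),np.degrees(np.arctan2(e[0][1],e[0][0])).round(1))
reg(375,420,190,250,180,290,"sleeve+rod");reg(375,420,190,250,215,245,"sl");reg(375,420,190,250,2,25,"foot")
reg(275,360,165,215,100,145,"riser");reg(275,360,165,215,150,190,"cradle");reg(275,360,165,215,200,330,"clamp")
im=np.hstack([cv2.resize(f[160:260,270:430],None,fx=5,fy=5,interpolation=cv2.INTER_CUBIC)]);cv2.imwrite("pics/topc.png",im)
z=W[160:260:5,375:425:4,2];print(np.round(z))
E
```

```text
sl [ 511. -384.  234.]
jig [ 593. -129.  126.]
jar [ 720. -289.   93.]
vial [ 630. -432.   85.]
dish [432. 146.  -0.]
foot [ 464. -378.    9.]
scope [361. -83. 413.]
cab [708.  87. 200.]
sleeve+rod 572 [ 497.9 -386.6  229.7] z [216. 230. 240.] rect [ 499. -386.] [ 54. 128.] 86.9
   axis [1.    0.017] 1.0
sl 524 [ 500.3 -386.8  229. ] z [219. 230. 236.] rect [ 499. -386.] [ 54. 127.] 86.9
   axis [ 1.    -0.003] -0.2
foot 764 [ 496.  -391.1    8.8] z [ 2.  9. 17.] rect [ 503. -419.] [215. 162.] 0.4
   axis [ 0.966 -0.26 ] -15.1
riser 1306 [ 589.8 -110.1  127. ] z [118. 128. 137.] rect [ 618. -104.] [150. 246.] 13.7
   axis [-0.042  0.999] 92.4
cradle 241 [584.2 -70.7 165. ] z [152. 164. 186.] rect [621. -92.] [138. 193.] 14.0
   axis [0.092 0.996] 84.7
clamp 245 [ 601.7 -175.   256.9] z [203. 253. 313.] rect [ 613. -108.] [236.  52.] 81.1
   axis [0.004 1.   ] 89.8
[[  -3.   -6.   -0.   -1.    1.    1.    1.    3.   -1.   -0.    4.    3.
    -3.]
 [   7.    2.   -6.   -2.    3.   -5.   -5.   -1.    2.   -3.    2.   -1.
     1.]
 [  -3.   -2.   -0.    2.   -2.    1.   -4.   -6.   -2.  
[... 737 characters left out ...]
2.  236.   -5.    1.   -2.
  -849.]
 [  -4.   -1.    9.   11.   15.   14.  227.  231.  233.   -0.   -7.   -6.
  -842.]
 [  -3.    1.   18.    7.   10.   11.  224.  233.  234.   -0.   -1. -850.
  -852.]
 [  -4.   -4.   15.   13.    6.   17.    6.  222.   -2.    1. -843. -860.
  -858.]
 [   6.   -1.    7.   11.   45.  217.  222.  238.  259. -856. -857. -849.
  -844.]
 [   1.    1.   18.    6.    5.   12.    9.  233.  238. -855. -848. -845.
  -840.]
 [  -1.   -0.   -5.    2.   -2.   -4.   -5.   -9. -855. -853. -841. -854.
  -858.]
 [  -2.   -2.   -6.   -2.    4.   -1.    4. -847. -855. -853. -841. -853.
  -853.]
 [   2.   -4.   -0.    3.   -4.   -2.  -10. -848. -853. -843. -857. -856.
  -844.]]
```

View pics/topc.png

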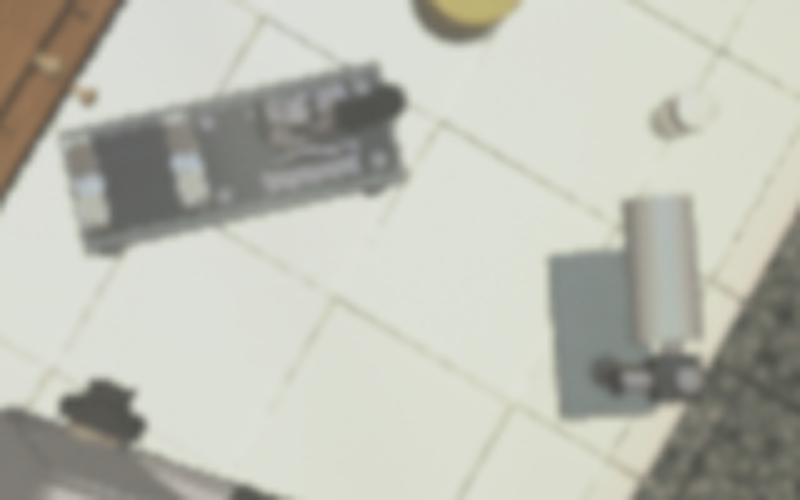

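The image is blurred but usable. It shows the cradle blocks at crop (88,185) and (187,160), the clamp at (340,115) on the -y side, the sleeve running from (658,200) to (668,340), and the rod post at (675,378).

```bash
python3 - <<'E'
from h import *
c=cam("top")
def ray(pts,z):
    p=cv2.undistortPoints((np.array(pts,float)/5+[270,160]-.4).reshape(-1,1,2),c["K"],c["D"]).reshape(-1,2)
    d=np.c_[p,np.ones(len(p))]@c["R"];o=-c["R"].T@c["t"];return (o+d*((z-o[2])/d[:,2])[:,None])
q=ray([(60,130),(378,63),(405,180),(92,255)],130);print(q.round(),q.mean(0).round(1))
ax=((q[0]+q[3])-(q[1]+q[2]));print("jig x ang",np.degrees(np.arctan2(ax[1],ax[0])),[np.linalg.norm(q[i]-q[(i+1)%4]).round() for i in range(4)])
b=ray([(87,185),(187,160)],172);print("blocks",b.round(1),b.mean(0).round(1),np.linalg.norm(b[0]-b[1]))
s=ray([(658,197),(670,343)],225);print("sleeve ends",s.round(1),s.mean(0))
W=cloud(c);P=W[190:240,385:415].reshape(-1,3);P=P[(P[:,2]>205)&(P[:,2]<250)&(P[:,0]>470)]
m,e=cv2.PCACompute(P.astype(np.float32),None);print("sl cloud",m,e[0],np.percentile(P[:,0],[1,99]))
E
```

```text
[[ 606.   -9.  130.]
 [ 654. -218.  130.]
 [ 576. -237.  130.]
 [ 523.  -31.  130.]] [ 589.8 -123.8  130. ]
jig x ang 103.73898075959882 [np.float64(215.0), np.float64(80.0), np.float64(212.0), np.float64(85.0)]
blocks [[566.2 -29.9 172. ]
 [583.3 -93.2 172. ]] [574.8 -61.5 172. ] 65.61346578428521
sleeve ends [[ 560.8 -383.7  225. ]
 [ 471.4 -391.1  225. ]] [ 516.06723605 -387.4013168   225.        ]
sl cloud [[ 515.48804 -386.73538  228.01746]] [ 0.9966887   0.08116871 -0.00483571] [471.85822117 560.58270612]
```

```bash
cat >> h.py <<'E'
def go(p,jaw=None):
    "print the tool-axis shift (in 30 mm shares) and turn (share of 360) from here to p, tool down, jaw azimuth in degrees"
    o=r.observe();M=Ro.from_rotvec(o["tcp_rot"]).as_matrix()
    print("pos",np.round(o["position"],1),"jaw",np.degrees(np.arctan2(M[1,2],M[0,2])).round(2),"F",np.round(o["wrist_force"],1),"gap",np.round(o["finger_gap"],1),"t",o["t"])
    if jaw is not None:
        a=np.radians(jaw);z=np.array([np.cos(a),np.sin(a),0]);x=np.array([0,0,-1.]);T=np.c_[x,np.cross(z,x),z]
        print("turn",(Ro.from_matrix(M.T@T).as_rotvec()/2/np.pi).round(4));print("shift after turn",(T.T@(np.array(p)-o["position"])/30).round(3))
    print("shift now",(M.T@(np.array(p)-o["position"])/30).round(3))
E
python3 -m crank '{"dp":[[-1,0,0],[-1,0,0],[-1,0,0],[0,0,0]],"delta_rot":[[0.0194,0,0],[0.0194,0,0],[0.0194,0,0],[0,0,0]]}' 1
python3 -c "
from h import *
go([516,-387,320],-85.3)"
```

```text
t: 0.48
position: [270.0, -561.4, 320.3]
tcp_rot: [1.163, 1.25, -1.157]
wrist_force: [0.5, 0.1, 0.5]
finger_gap: 85.5
pos [ 270.  -561.4  320.3] jaw -86.06 F [0.5 0.1 0.5] gap 85.5 t 0.4833
turn [-0.0021 -0.0013  0.0006]
shift after turn [ 0.01   8.648 -5.122]
shift now [ 0.022  8.579 -5.237]
```

```bash

python3 -m crank '{"dp":[[0,0.96,-0.57],[0,0.96,-0.57],[0,0.96,-0.57],[0,0.96,-0.57],[0,0.96,-0.57]],"delta_rot":[[-0.0021,0,0],[0,0,0],[0,0,0],[0,0,0],[0,0,0]]}'
python3 -m crank '{"dp":[[0,0.96,-0.57],[0,0.96,-0.57],[0,0.9,-0.57],[0,0.6,-0.3],[0,0,0]],"delta_rot":[[0,0,0],[0,0,0],[0,0,0],[0,0,0],[0,0,0]]}'
python3 - <<'E'
from h import *
go([516,-387,320],-85.3)
c=cam("wrist");cv2.imwrite("pics/w1.png",c["frame"]);W=cloud(c);np.savez("w1.npz",W=W)
C=-c["R"].T@c["t"];print("cam",C.round())
P=W.reshape(-1,3);P=P[(P[:,2]>200)&(P[:,2]<245)&(abs(P[:,0]-516)<80)&(abs(P[:,1]+387)<60)]
print(len(P),P.min(0),P.max(0))
# cylinder/line fit: top points per x slice
for x in range(460,575,10):
    Q=P[abs(P[:,0]-x)<5]
    if len(Q)>20: print(x,len(Q),np.percentile(Q[:,1],[2,98]).round(1),np.percentile(Q[:,2],97).round(1))
E
```

```text
t: 0.9
position: [403.0, -469.2, 321.1]
tcp_rot: [1.159, 1.247, -1.164]
wrist_force: [1.0, -0.8, -0.6]
finger_gap: 85.9
t: 1.32
position: [511.7, -390.9, 318.3]
tcp_rot: [1.153, 1.255, -1.151]
wrist_force: [-0.0, 1.1, 0.6]
finger_gap: 85.2
pos [ 511.7 -390.9  318.3] jaw -85.45 F [-0.   1.1  0.6] gap 85.2 t 1.3167
turn [-0.0004 -0.0012  0.0009]
shift after turn [-0.058  0.154 -0.118]
shift now [-0.057  0.154 -0.118]
cam [ 596. -385.  461.]
7175 [ 436.76777757 -415.59670165  200.00368279] [ 563.81778609 -357.2359031   244.80164813]
460 619 [-409.9 -360. ] 242.6
470 294 [-408.5 -374.8] 234.2
480 540 [-414.2 -373.3] 234.6
490 537 [-413.2 -372.8] 234.7
500 579 [-413.  -372.2] 234.6
510 609 [-412.  -370.8] 234.7
520 619 [-410.8 -370.3] 234.8
530 651 [-410.2 -369. ] 234.8
540 689 [-409.6 -368.4] 234.9
550 703 [-408.3 -367.9] 234.7
560 708 [-407.8 -367.7] 234.6
```

View pics/w1.png

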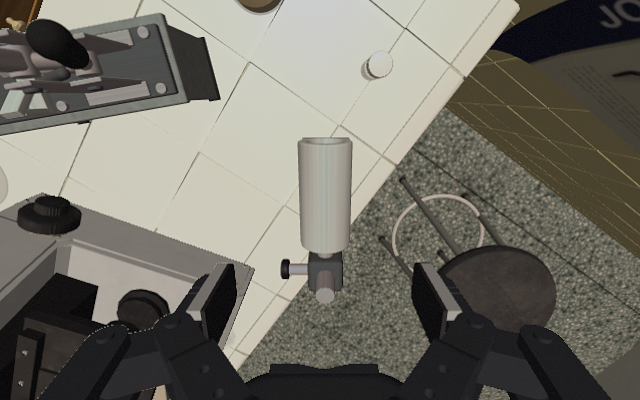

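The wrist view shows the sleeve at (325,195), with both jaw pads on either side of it, the post at (325,275) and the vial cap at (378,65). The refined sleeve centre is about (517,-391,212), with its axis at 4.2°. I'll descend now.

```bash

python3 -m crank '{"dp":[[0.8,0.25,0],[0.9,0,0],[0.9,0,0],[0.8,0,0],[0.6,0,0]],"delta_rot":[[-0.0006,-0.0012,0.0009],[0,0,0],[0,0,0],[0,0,0],[0,0,0]]}'
python3 -m crank '{"dp":[[0,0,0]],"delta_rot":[[0,0,0]]}'
python3 - <<'E'
from h import *
go([519,-390.7,194],-85.7)
c=cam("wrist");cv2.imwrite("pics/w2.png",c["frame"]);W=cloud(c)
P=W.reshape(-1,3);P=P[(P[:,2]>215)&(P[:,2]<240)&(abs(P[:,0]-520)<40)&(abs(P[:,1]+390)<26)]
for x in range(480,575,10):
    Q=P[abs(P[:,0]-x)<5]
    if len(Q)>20: print(x,len(Q),np.percentile(Q[:,1],[2,98]).round(1),np.percentile(Q[:,2],97).round(1))
E
```

```text
t: 1.78
position: [516.1, -397.0, 198.6]
tcp_rot: [1.146, 1.236, -1.15]
wrist_force: [0.6, 0.4, 0.0]
finger_gap: 85.7
t: 1.87
position: [513.2, -397.2, 194.2]
tcp_rot: [1.147, 1.242, -1.154]
wrist_force: [-0.1, 0.5, -1.1]
finger_gap: 85.3
pos [ 513.2 -397.2  194.2] jaw -85.47 F [-0.1  0.5 -1.1] gap 85.3 t 1.8667
turn [0.0006 0.0009 0.0001]
shift after turn [ 0.005  0.208 -0.203]
shift now [ 0.004  0.209 -0.202]
480 203 [-414.5 -373.9] 231.3
490 1427 [-412.9 -374. ] 234.7
500 1673 [-412.  -373.3] 234.7
510 1785 [-411.2 -372.2] 234.7
520 1925 [-410.4 -371.6] 234.6
530 2082 [-409.5 -370.6] 234.6
540 2259 [-408.8 -369.6] 234.6
550 2446 [-407.9 -369. ] 234.7
560 1317 [-407.2 -368.2] 234.6
```

View pics/w2.png

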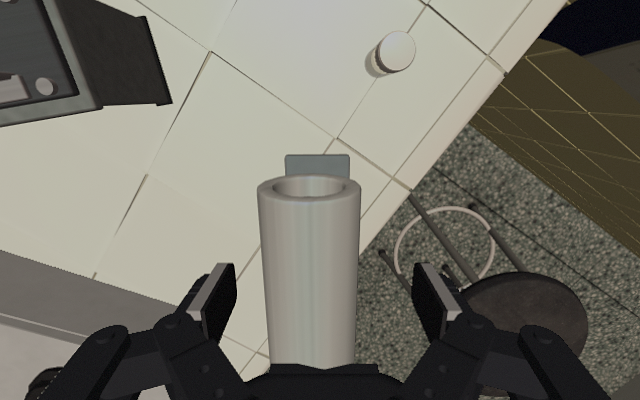

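The open jaws straddle the sleeve, with pads at (218,300) and (432,300) and the sleeve axis at (310,270). I need to shift about 6 mm sideways, then grip.

```bash

python3 -m crank '{"dp":[[0,0.2,-0.2],[0,0,0]],"delta_rot":[[0.0003,0.0009,0],[0,0,0]]}'
python3 -m crank '{"dp":[[0,0,0],[0,0,0],[0,0,0],[0,0,0],[0,0,0]],"delta_rot":[[0,0,0],[0,0,0],[0,0,0],[0,0,0],[0,0,0]]}' -1
python3 -m crank '{"dp":[[0,0,0],[0,0,0],[0,0,0]],"delta_rot":[[0,0,0],[0,0,0],[0,0,0]]}'
python3 -c "
from h import *
go([519,-390.7,194],-85.5)"
```

```text
t: 2.08
position: [518.9, -392.6, 198.5]
tcp_rot: [1.154, 1.24, -1.154]
wrist_force: [1.2, 0.4, 0.1]
finger_gap: 85.6
t: 2.5
position: [520.9, -393.9, 204.3]
tcp_rot: [1.153, 1.232, -1.151]
wrist_force: [-0.8, -0.1, -1.9]
finger_gap: 42.0
t: 2.75
position: [520.8, -393.9, 204.3]
tcp_rot: [1.153, 1.232, -1.151]
wrist_force: [0.6, -0.2, -0.6]
finger_gap: 42.0
pos [ 520.8 -393.9  204.3] jaw -85.72 F [ 0.6 -0.2 -0.6] gap 42.0 t 2.75
turn [-0.0006  0.0012 -0.0013]
shift after turn [ 0.343 -0.05  -0.111]
shift now [ 0.342 -0.054 -0.114]
```

The hand drifted up 10 mm while closing, so the grip is high on the tube. I'll open, go lower and regrip.

```bash

python3 -m crank '{"dp":[[0,0,0],[0,0,0],[0,0,0],[0.25,-0.05,-0.08],[0.2,0,0]],"delta_rot":[[0,0,0],[0,0,0],[0,0,0],[0,0.001,-0.001],[0,0,0]]}' 1
python3 -m crank '{"dp":[[0,0,0],[0,0,0]],"delta_rot":[[0,0,0],[0,0,0]]}'
python3 -c "
from h import *
go([519,-391.2,191],-85.5)
W=cloud(cam('wrist'));P=W.reshape(-1,3);P=P[(P[:,2]>215)&(P[:,2]<240)&(abs(P[:,0]-520)<60)&(abs(P[:,1]+390)<26)]
for x in range(480,585,10):
    Q=P[abs(P[:,0]-x)<5]
    if len(Q)>20: print(x,len(Q),np.percentile(Q[:,1],[2,98]).round(1),np.percentile(Q[:,2],97).round(1))
"
```

```text
t: 3.17
position: [519.6, -392.0, 191.2]
tcp_rot: [1.154, 1.24, -1.153]
wrist_force: [0.0, 0.8, -0.7]
finger_gap: 85.2
t: 3.33
position: [518.9, -391.5, 189.0]
tcp_rot: [1.154, 1.243, -1.153]
wrist_force: [0.4, 0.2, -0.1]
finger_gap: 85.3
pos [ 518.9 -391.5  189. ] jaw -85.72 F [ 0.4  0.2 -0.1] gap 85.3 t 3.3333
turn [-0.0006  0.     -0.0001]
shift after turn [-0.066  0.004 -0.008]
shift now [-0.066  0.004 -0.008]
490 178 [-415.1 -373.2] 228.9
500 1440 [-413.5 -374.2] 234.6
510 1824 [-412.5 -373.5] 234.6
520 1941 [-411.8 -372.8] 234.4
530 2122 [-411.1 -372.1] 234.6
540 2301 [-410.3 -371.4] 234.6
550 2492 [-409.5 -370.7] 234.5
560 2801 [-408.8 -370.1] 234.4
```

```bash

python3 -m crank '{"dp":[[0,0,0],[0,0,0],[0,0,0],[0,0,0],[0,0,0]],"delta_rot":[[0,0,0],[0,0,0],[0,0,0],[0,0,0],[0,0,0]]}' -1
python3 -m crank '{"dp":[[0,0,0],[0,0,0]],"delta_rot":[[0,0,0],[0,0,0]]}'
python3 -c "
from h import *
go([519,-391.2,191],-85.5)
W=cloud(cam('wrist'));P=W.reshape(-1,3);P=P[(P[:,2]>215)&(P[:,2]<250)&(abs(P[:,0]-520)<60)&(abs(P[:,1]+390)<26)]
for x in range(480,585,10):
    Q=P[abs(P[:,0]-x)<5]
    if len(Q)>20: print(x,len(Q),np.percentile(Q[:,1],[2,98]).round(1),np.percentile(Q[:,2],97).round(1))
"
```

```text
t: 3.8
position: [519.1, -391.6, 189.7]
tcp_rot: [1.154, 1.242, -1.153]
wrist_force: [0.2, 0.3, -1.3]
finger_gap: 42.5
t: 3.97
position: [519.0, -391.5, 189.5]
tcp_rot: [1.154, 1.242, -1.153]
wrist_force: [0.3, -0.4, -0.5]
finger_gap: 42.5
pos [ 519.  -391.5  189.5] jaw -85.73 F [ 0.3 -0.4 -0.5] gap 42.5 t 3.9667
turn [-0.0006  0.0001 -0.0002]
shift after turn [-0.051  0.002 -0.01 ]
shift now [-0.051  0.002 -0.01 ]
490 220 [-415.  -372.3] 229.6
500 1499 [-413.1 -373.1] 234.4
510 2088 [-413.8 -370.1] 234.5
520 2456 [-414.3 -368.6] 234.4
530 3823 [-415.5 -364.5] 248.4
540 2272 [-410.  -370.4] 234.5
550 2502 [-409.1 -369.9] 234.5
560 2761 [-408.3 -369.3] 234.3
```

Gripped firmly at centre height. Lift 7 mm, then slide off along tool y.

```bash

python3 -m crank '{"dp":[[-0.13,0,0],[-0.1,0,0],[0,0.3,0],[0,0.5,0],[0,0.5,0]],"delta_rot":[[0,0,0],[0,0,0],[0,0,0],[0,0,0],[0,0,0]]}'
python3 -c "
from h import *
go([630,-383,197],-85.7)"
```

```text
t: 4.43
position: [557.1, -390.5, 197.9]
tcp_rot: [1.156, 1.24, -1.158]
wrist_force: [-0.3, 0.1, -1.1]
finger_gap: 43.2
pos [ 557.1 -390.5  197.9] jaw -85.97 F [-0.3  0.1 -1.1] gap 43.2 t 4.4333
turn [-0.0007  0.0003 -0.    ]
shift after turn [ 0.031  2.442 -0.066]
shift now [ 0.032  2.442 -0.078]
```

```bash

python3 -m crank '{"dp":[[0,0.5,-0.06],[0,0.5,0],[0,0.5,0],[0,0.6,0],[0,0.6,0]],"delta_rot":[[0.0007,0,0],[0,0,0],[0,0,0],[0,0,0],[0,0,0]]}'
python3 -m crank '{"dp":[[0,0,0],[0,0,0],[0,0,0]],"delta_rot":[[0,0,0],[0,0,0],[0,0,0]]}'
python3 - <<'E'
from h import *
go([630,-383,260],13.7)
c=cam("wrist");f=c["frame"]; cv2.imwrite("pics/w3.png",f)
W=cloud(cam("scene"));
P=W.reshape(-1,3);P=P[(P[:,2]>190)&(P[:,2]<260)&(abs(P[:,1]+385)<35)&(P[:,0]>440)&(P[:,0]<720)];print(len(P),np.percentile(P[:,0],[1,10,50,90,99]))
E
```

```text
t: 4.85
position: [644.0, -382.4, 198.5]
tcp_rot: [1.16, 1.236, -1.161]
wrist_force: [0.3, -0.3, -2.1]
finger_gap: 42.7
t: 5.1
position: [648.8, -378.9, 196.4]
tcp_rot: [1.159, 1.24, -1.156]
wrist_force: [-0.7, 1.6, -1.4]
finger_gap: 42.8
pos [ 648.8 -378.9  196.4] jaw -86.02 F [-0.7  1.6 -1.4] gap 42.8 t 5.1
turn [-0.277   0.0003 -0.0003]
shift after turn [-2.121  0.016 -0.642]
shift now [-2.122 -0.631  0.092]
841 [440.51187959 444.16116922 607.46586814 646.63687292 664.0246638 ]
```

View pics/w3.png

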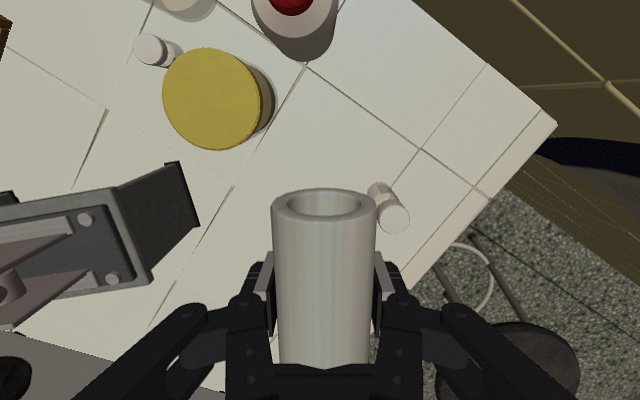

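The sleeve is off the rod and still held between the pads, near (325,270). Raise it above the clamp and turn it.

```bash

python3 -m crank '{"dp":[[-1,0,0],[-1,0,0],[-1,0,0],[-1,0,0],[-0.8,0,0]],"delta_rot":[[0,0,0],[-0.0195,0,0],[-0.0195,0,0],[-0.0195,0,0],[-0.0195,0,0]]}'
python3 -m crank '{"dp":[[0,0,0],[0,0,0],[0,0,0],[0,0,0],[0,0,0]],"delta_rot":[[-0.0195,0,0],[-0.0195,0,0],[-0.0195,0,0],[-0.0195,0,0],[-0.0195,0,0]]}'
python3 -m crank '{"dp":[[0,0,0],[0,0,0],[0,0,0],[0,0,0],[0,0,0]],"delta_rot":[[-0.0195,0,0],[-0.0195,0,0],[-0.0195,0,0],[-0.0195,0,0],[-0.012,0,0]]}'
python3 -c "
from h import *
go([575,-61.5,340],13.7)"
```

```text
t: 5.62
position: [641.8, -381.0, 339.5]
tcp_rot: [0.783, 1.436, -0.787]
wrist_force: [0.3, 0.5, 0.1]
finger_gap: 43.0
t: 6.03
position: [639.4, -384.9, 352.1]
tcp_rot: [0.294, 1.548, -0.303]
wrist_force: [-0.2, 0.3, -1.2]
finger_gap: 42.8
t: 6.45
position: [635.4, -388.1, 355.1]
tcp_rot: [-0.165, 1.564, 0.149]
wrist_force: [-0.2, -0.1, -0.5]
finger_gap: 43.0
pos [ 635.4 -388.1  355.1] jaw 11.49 F [-0.2 -0.1 -0.5] gap 43.0 t 6.45
turn [-0.0061 -0.0001  0.0016]
shift after turn [ 0.503 11.053  0.622]
shift now [ 0.39  11.073  0.195]
```

```bash

python3 -m crank '{"dp":[[0,0.8,0.04],[0,0.9,0.04],[0,0.9,0.04],[0,0.9,0.04],[0,0.9,0.04]],"delta_rot":[[-0.006,0,0.0016],[0,0,0],[0,0,0],[0,0,0],[0,0,0]]}'
python3 -m crank '{"dp":[[0,0.9,0.05],[0,0.9,0.05],[0,0.8,0.05],[0,0.4,0],[0,0,0]],"delta_rot":[[0,0,0],[0,0,0],[0,0,0],[0,0,0],[0,0,0]]}'
python3 -m crank '{"dp":[[0,0,0],[0,0,0]],"delta_rot":[[0,0,0],[0,0,0]]}'
python3 - <<'E'
from h import *
go([575,-61.5,340],13.7)
c=cam("wrist");cv2.imwrite("pics/w4.png",c["frame"]);W=cloud(c);np.savez("w4.npz",W=W,f=c["frame"],K=c["K"],D=c["D"],R=c["R"],t=c["t"])
print(-c["R"].T@c["t"])
E
```

```text
t: 6.87
position: [604.7, -264.2, 353.2]
tcp_rot: [-0.185, 1.568, 0.178]
wrist_force: [0.8, 0.9, -1.3]
finger_gap: 42.5
t: 7.28
position: [583.7, -168.0, 356.0]
tcp_rot: [-0.19, 1.565, 0.175]
wrist_force: [-0.3, -0.2, -1.6]
finger_gap: 42.9
t: 7.45
position: [583.3, -170.2, 356.7]
tcp_rot: [-0.19, 1.565, 0.172]
wrist_force: [-0.5, 0.1, -1.5]
finger_gap: 42.6
pos [ 583.3 -170.2  356.7] jaw 13.21 F [-0.5  0.1 -1.5] gap 42.6 t 7.45
turn [-0.0014 -0.0005  0.0018]
shift after turn [0.556 3.585 0.589]
shift now [0.513 3.596 0.56 ]
[564.84146672 -87.43271551 498.80252253]
```

View pics/w4.png

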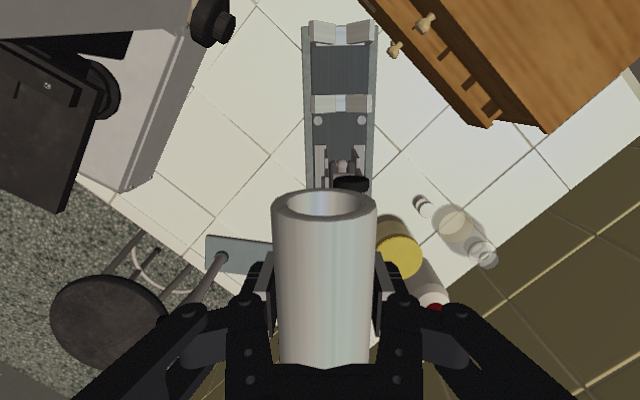

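The V-blocks show at (342,33) and (342,103), the riser edges at x≈305/375, and the raised clamp at (350,180). The sleeve is secure in the jaws.

```bash
python3 - <<'E'
from h import *
d=np.load("w4.npz");W=d["W"];c={k:d[k] for k in"KDRt"}
def blk(v0,v1):
    P=W[v0:v1,296:390].reshape(-1,3);P=P[(P[:,2]>145)&(P[:,2]<185)]
    (b,s,a)=cv2.minAreaRect(P[:,:2].astype(np.float32));print(len(P),"mid",np.round(b,1),np.round(s,1),a.__round__(1),"z",np.percentile(P[:,2],[2,50,98]).round(1));return np.array(b),P
b1,P1=blk(5,60);b2,P2=blk(82,125)
m=(b1+b2)/2;e=b1-b2;print("mid",m,"len",np.linalg.norm(e),"ang",np.degrees(np.arctan2(e[1],e[0])))
# riser edges at z~130
Q=W[20:180,280:400].reshape(-1,3);Q=Q[(Q[:,2]>125)&(Q[:,2]<135)]
print("riser",cv2.minAreaRect(Q[:,:2].astype(np.float32)))
for th in(103,103.7,104.4):
    u=np.array([np.cos(np.radians(th)),np.sin(np.radians(th))]);n=np.array([-u[1],u[0]])
    print(th,"riser lateral at slices",[tuple(np.percentile((Q[abs((Q[:,:2]-m)@u-s)<10][:,:2]-m)@n,[1,99]).__iter__()) if (abs((Q[:,:2]-m)@u-s)<10).sum()>20 else None for s in(-60,0,40)])
    for P in(P1,P2):
        l=(P[:,:2]-m)@n; a=(P[:,:2]-m)@u
        # V: z vs |l|
        k=(abs(l)<20);A=np.c_[l[k]**2,l[k],np.ones(k.sum())];q=np.linalg.lstsq(A,P[k,2],rcond=None)[0];print("   along",np.percentile(a,[3,97]).round(1),"lat",np.percentile(l,[1,99]).round(1),"Vmid",(-q[1]/2/q[0]).round(2),q[0].round(4))
# held sleeve
P=W.reshape(-1,3);o=r.observe();p=np.array(o["position"]);P=P[(P[:,2]>p[2]+5)&(P[:,2]<p[2]+60)]
u=np.array([np.cos(np.radians(103.2)),np.sin(np.radians(103.2))]);n=np.array([-u[1],u[0]]);a=(P[:,:2]-p[:2])@u;l=(P[:,:2]-p[:2])@n
print("tcp",p,"sleeve fore end",np.percentile(a[(abs(l)<15)&(a>-60)],[50,99,99.8]))
for s in(15,25,35): k=(abs(a-s)<4)&(abs(l)<27);print(s,np.percentile(l[k],[2,98]),np.percentile(P[k,2],[97]))
E
```

```text
1243 mid [567.8 -30.2] [62.3 18.3] 14.0 z [151.3 164.2 172.4]
929 mid [583.4 -94.1] [62.6 17.9] 13.8 z [151.8 164.8 172.4]
mid [575.58816528 -62.12433434] len 65.72217658432398 ang 103.67861660889933
riser ((599.806884765625, -94.45734405517578), (95.66716766357422, 172.31466674804688), 13.896598815917969)
103 riser lateral at slices [(np.float64(-32.19445628640317), np.float64(30.680844333782193)), (np.float64(-31.094715014642357), np.float64(31.21943348410571)), (np.float64(-62.75558992107999), np.float64(-54.87113002890349))]
   along [23.7 41. ] lat [-30.   31.2] Vmid 0.62 0.0382
   along [-41.2 -24. ] lat [-31.1  30. ] Vmid -0.4 0.0389
103.7 riser lateral at slices [(np.float64(-31.471552355703494), np.float64(31.390761854978074)), (np.float64(-31.197491811460992), np.float64(31.19213712235342)), (np.float64(-63.26106584846808), np.float64(-55.47122016084739))]
   along [23.9 41. ] lat [-30.4  30.8] Vmid 0.23 0.0383
   along [-41.1 -24.2] lat [-30.7  30.5] Vmid -0.08 0.0391
104.4 riser lateral at slices [(np.float64(-30.764050926782488), np.float64(32.10868229039641)), (np.float64(-31.2778389390283), np.float64(31.17744353970226)), (np.float64(-63.7570993862073), np.float64(-56.063030620799815))]
   along [23.9 41. ] lat [-30.9  30.4] Vmid -0.11 0.0384
   along [-41.1 -24.4] lat [-30.3  30.9] Vmid 0.31 0.039
tcp [ 583.30739379 -170.81514992  356.59047317] sleeve fore end [21.27289017 43.81310912 44.02512354]
15 [-26.62027793  26.58467125] [415.34538791]
25 [-20.42610552  19.11781802] [401.31042235]
35 [-19.96989475  18.39825479] [401.16644525]
```

Cradle centre is (575.6,-62.1) at 103.8°. Held sleeve centre relative to TCP: −1 mm along, −0.7 mm lateral, +22.6 mm in height. So the seated TCP is (574.7,-61.3,154.4).

```bash

python3 -m crank '{"dp":[[0,0.8,0.13],[0,0.9,0.13],[0,0.9,0.13],[0,0.7,0.1],[0,0.25,0]],"delta_rot":[[-0.0015,0,0.0018],[0,0,0],[0,0,0],[0,0,0],[0,0,0]]}'
python3 -m crank '{"dp":[[0,0,0],[0,0,0]],"delta_rot":[[0,0,0],[0,0,0]]}'
python3 -c "
from h import *
go([574.7,-61.3,240],13.8)"
```

```text
t: 7.92
position: [573.5, -70.8, 353.4]
tcp_rot: [-0.175, 1.57, 0.175]
wrist_force: [0.6, 0.7, -1.6]
finger_gap: 42.6
t: 8.08
position: [573.6, -71.0, 353.2]
tcp_rot: [-0.175, 1.571, 0.176]
wrist_force: [0.8, -0.7, -1.8]
finger_gap: 42.6
pos [573.6 -71.  353.2] jaw 12.79 F [ 0.8 -0.7 -1.8] gap 42.6 t 8.0833
turn [-0.0028 -0.0011 -0.0002]
shift after turn [3.773 0.306 0.112]
shift now [3.772 0.303 0.132]
```

```bash

python3 -m crank '{"dp":[[0.8,0.3,0.12],[0.9,0,0],[0.9,0,0],[0.7,0,0],[0.3,0,0]],"delta_rot":[[-0.0028,-0.0011,0],[0,0,0],[0,0,0],[0,0,0],[0,0,0]]}'
python3 -m crank '{"dp":[[0,0,0],[0,0,0]],"delta_rot":[[0,0,0],[0,0,0]]}'
python3 -c "
from h import *
go([574.7,-61.3,166],13.8)"
```

```text
t: 8.5
position: [577.9, -71.7, 243.6]
tcp_rot: [-0.182, 1.557, 0.179]
wrist_force: [-0.5, 0.1, -0.6]
finger_gap: 42.4
t: 8.67
position: [577.2, -74.9, 241.5]
tcp_rot: [-0.179, 1.562, 0.176]
wrist_force: [0.3, 0.1, -0.7]
finger_gap: 42.2
pos [577.2 -74.9 241.5] jaw 12.96 F [ 0.3  0.1 -0.7] gap 42.2 t 8.6667
turn [-0.0023  0.0003  0.0003]
shift after turn [2.515 0.461 0.029]
shift now [2.514 0.466 0.018]
```

```bash

python3 -m crank '{"dp":[[0.5,0.4,0.03],[0.5,0.2,0],[0.5,0.1,0],[0.3,0.1,0],[0,0,0]],"delta_rot":[[-0.003,0,0],[0,0,0],[0,0,0],[0,0,0],[0,0,0]]}'
python3 -m crank '{"dp":[[0,0,0],[0,0,0]],"delta_rot":[[0,0,0],[0,0,0]]}'
python3 -c "
from h import *
go([574.7,-61.3,166],13.8)"
```

```text
t: 9.08
position: [577.0, -54.9, 193.0]
tcp_rot: [-0.192, 1.551, 0.184]
wrist_force: [-0.1, -0.2, -1.1]
finger_gap: 42.4
t: 9.25
position: [578.0, -55.7, 195.1]
tcp_rot: [-0.192, 1.549, 0.183]
wrist_force: [-0.8, 0.2, -1.4]
finger_gap: 43.4
pos [578.  -55.7 195.1] jaw 13.7 F [-0.8  0.2 -1.4] gap 43.4 t 9.25
turn [-0.0003  0.0021  0.0012]
shift after turn [ 0.97  -0.156 -0.152]
shift now [ 0.969 -0.149 -0.164]
```

```bash

python3 -m crank '{"dp":[[0.15,-0.15,-0.15],[0.3,0,0],[0.3,0,0],[0.1,0,0],[0,0,0]],"delta_rot":[[0,0.002,0.0012],[0,0,0],[0,0,0],[0,0,0],[0,0,0]]}'
python3 -m crank '{"dp":[[0,0,0]],"delta_rot":[[0,0,0]]}'
python3 -c "
from h import *
go([574.7,-61.3,154.4],13.8)"
```

```text
t: 9.67
position: [576.0, -63.4, 169.8]
tcp_rot: [-0.186, 1.56, 0.185]
wrist_force: [-0.9, 0.6, -1.6]
finger_gap: 42.7
t: 9.75
position: [575.7, -63.5, 169.3]
tcp_rot: [-0.186, 1.561, 0.185]
wrist_force: [-0.6, -0.1, -0.7]
finger_gap: 42.4
pos [575.7 -63.5 169.3] jaw 13.56 F [-0.6 -0.1 -0.7] gap 42.4 t 9.75
turn [-0.0007  0.0003  0.0001]
shift after turn [ 0.497  0.08  -0.016]
shift now [ 0.497  0.08  -0.017]
```

```bash

python3 -m crank '{"dp":[[0.15,0.05,-0.02],[0.2,0,0],[0.1,0,0],[0,0,0]],"delta_rot":[[-0.0007,0,0],[0,0,0],[0,0,0],[0,0,0]]}'
python3 -c "
from h import *
go([574.7,-61.3,154.4],13.8)"
```

```text
t: 10.08
position: [575.1, -61.8, 155.1]
tcp_rot: [-0.191, 1.56, 0.189]
wrist_force: [-0.8, -0.4, 1.9]
finger_gap: 42.8
pos [575.1 -61.8 155.1] jaw 13.87 F [-0.8 -0.4  1.9] gap 42.8 t 10.0833
turn [0.0002 0.0004 0.0002]
shift after turn [ 0.024  0.019 -0.008]
shift now [ 0.024  0.019 -0.008]
```

Seated, with contact felt. Release gently.

```bash

python3 -m crank '{"dp":[[0.03,0.02,0],[0,0,0],[0,0,0],[0,0,0],[0,0,0]],"delta_rot":[[0,0,0],[0,0,0],[0,0,0],[0,0,0],[0,0,0]]}' 0.3
python3 -m crank '{"dp":[[0,0,0],[0,0,0],[0,0,0],[0,0,0]],"delta_rot":[[0,0,0],[0,0,0],[0,0,0],[0,0,0]]}' 1
python3 - <<'E'
from h import *
go([574.7,-61.3,300],13.8)
W=cloud(cam("wrist")).reshape(-1,3);m=np.array([575.6,-62.1]);th=np.radians(103.8);u=np.array([np.cos(th),np.sin(th)]);n=np.array([-u[1],u[0]])
a=(W[:,:2]-m)@u;l=(W[:,:2]-m)@n
k=(abs(l)<23)&(W[:,2]>185)&(W[:,2]<215)&(a>-60)&(a<70)
print("fore end",np.percentile(a[k],[99,99.8]))
for s in(15,25,35):q=k&(abs(a-s)<4);print(s,np.percentile(l[q],[2,98]).round(1),np.percentile(W[q,2],97).round(1))
E
```

```text
t: 10.5
position: [575.5, -60.8, 154.8]
tcp_rot: [-0.191, 1.558, 0.189]
wrist_force: [-0.6, -0.6, -0.1]
finger_gap: 55.4
t: 10.83
position: [575.7, -60.8, 155.1]
tcp_rot: [-0.191, 1.557, 0.189]
wrist_force: [-0.4, -0.1, -0.1]
finger_gap: 85.2
pos [575.7 -60.8 155.1] jaw 13.89 F [-0.4 -0.1 -0.1] gap 85.2 t 10.8333
turn [0.0002 0.0008 0.0003]
shift after turn [-4.83  -0.007 -0.036]
shift now [-4.83  -0.015 -0.013]
fore end [43.20436526 43.41052191]
15 [-19.   19.2] 199.9
25 [-18.7  19.2] 199.9
35 [-18.7  19.3] 199.9
```

The sleeve is seated: top at 199.9, lateral offset about 0, about −1.6 mm along. Next, raise and move back over the clamp with the fingers still open so the wrist camera sees it.

```bash

python3 -m crank '{"dp":[[-0.5,0,0],[-0.9,0,0],[-1,0,0],[-1,0,0],[-1,0,0]],"delta_rot":[[0,0,0],[0,0,0],[0,0,0],[0,0,0],[0,0,0]]}'
python3 -m crank '{"dp":[[-1,0,0],[-0.7,0,0],[-0.5,-0.4,0],[0,-0.8,0],[0,-0.9,0]],"delta_rot":[[0,0,0],[0,0,0],[0,0,0],[0,0,0],[0,0,0]]}'
python3 -c "
from h import *
go([608.5,-196.2,355],13.8)"
```

```text
t: 11.3
position: [571.2, -60.9, 284.2]
tcp_rot: [-0.189, 1.571, 0.193]
wrist_force: [1.0, -0.0, 1.0]
finger_gap: 85.5
t: 11.72
position: [588.6, -116.3, 363.5]
tcp_rot: [-0.198, 1.557, 0.199]
wrist_force: [-0.2, -0.0, -0.6]
finger_gap: 85.3
pos [ 588.6 -116.3  363.5] jaw 14.51 F [-0.2 -0.  -0.6] gap 85.3 t 11.7167
turn [ 0.002   0.0007 -0.    ]
shift after turn [ 0.283 -2.744  0.008]
shift now [ 0.282 -2.744 -0.027]
```

```bash

python3 -m crank '{"dp":[[0,-0.8,0],[0,-0.8,0],[0,-0.4,0],[0,0,0],[0,0,0]],"delta_rot":[[0.002,0,0],[0,0,0],[0,0,0],[0,0,0],[0,0,0]]}'
python3 - <<'E'
from h import *
go([608.5,-196.2,355],13.8)
c=cam("wrist");cv2.imwrite("pics/w5.png",c["frame"]);W=cloud(c).reshape(-1,3)
m=np.array([575.6,-62.1]);th=np.radians(103.8);u=np.array([np.cos(th),np.sin(th)]);n=np.array([-u[1],u[0]])
a=(W[:,:2]-m)@u+102;l=(W[:,:2]-m)@n
for z in range(140,320,10):
    k=(abs(l)<42)&(abs(W[:,2]-z)<5)&(abs(a)<130)
    if k.sum()>10: print(z,k.sum(),"along",np.percentile(a[k],[2,25,50,75,98]).round(),"lat",np.percentile(l[k],[2,50,98]).round())
np.savez("w5.npz",a=a.reshape(400,640),l=l.reshape(400,640),z=W[:,2].reshape(400,640))
E
```

```text
t: 12.13
position: [604.1, -182.0, 363.7]
tcp_rot: [-0.184, 1.558, 0.183]
wrist_force: [0.6, 0.7, 0.4]
finger_gap: 85.5
pos [ 604.1 -182.   363.7] jaw 13.43 F [0.6 0.7 0.4] gap 85.5 t 12.1333
turn [-0.001   0.0008  0.0002]
shift after turn [ 0.291 -0.493  0.031]
shift now [ 0.291 -0.493  0.033]
140 207 along [-56. -10.  12.  47. 127.] lat [-29.  14.  29.]
150 38 along [-35.  18. 126. 126. 127.] lat [-30. -14.  30.]
160 35 along [ 18. 126. 126. 126. 126.] lat [-30. -14.  30.]
170 471 along [-29.  65.  71.  78. 130.] lat [-31. -14.  31.]
180 188 along [-31.  72.  89. 108. 127.] lat [-21.  21.  22.]
190 1660 along [-33.  58.  84. 108. 128.] lat [-20.  -2.  20.]
200 2641 along [-11.  74.  94. 113. 129.] lat [-13.   0.  14.]
210 17 along [-16.  -9.  -5.  -2.   8.] lat [-20.  14.  18.]
220 109 along [-10.  -4.  -1.   1.   7.] lat [-21.  -9.  20.]
230 209 along [-44. -11.  -5.   0.   7.] lat [-18.   6.  18.]
240 91 along [-48. -45. -43. -42. -40.] lat [-10.   4.   9.]
250 178 along [-57. -48. -46. -45. -43.] lat [-11.  -0.  11.]
260 412 along [-64. -58. -54. -50. -46.] lat [-10.  -0.   9.]
290 21 along [ 6.  7. 26. 27. 27.] lat [-7. -1.  6.]
300 118 along [-5. 13. 25. 27. 27.] lat [-12.  -1.  12.]
310 1301 along [-16.  -1.   8.  22.  27.] lat [-9. -0.  9.]
```

View pics/w5.png

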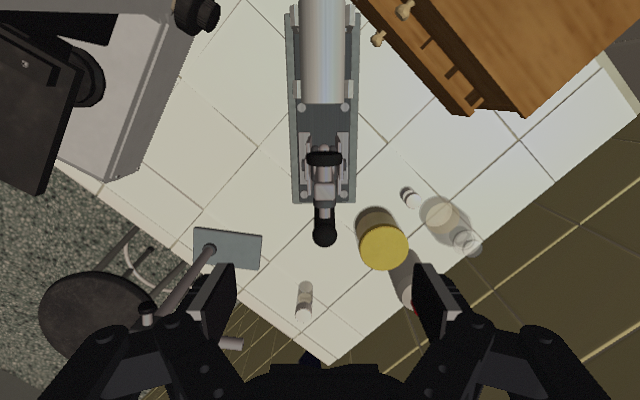

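The handle's round end is at (325,232): along −43…−64, z≈250–265, lateral 0, as modelled. The arm top's rear edge is at along −16. I'll close the fingers, centre at along −33 and descend between them.

```bash

python3 -m crank '{"dp":[[0,-0.35,0.03],[0.2,-0.05,0],[0,0,0],[0,0,0],[0,0,0]],"delta_rot":[[-0.001,0.0008,0],[0,0,0],[0,0,0],[0,0,0],[0,0,0]]}' -1
python3 -m crank '{"dp":[[0,0,0],[0,0,0],[0,0,0]],"delta_rot":[[0,0,0],[0,0,0],[0,0,0]]}'
cat >> h.py <<'E'
O=np.array([599.9,-161.2]);U=np.array([-.2385,.9711]);N=np.array([-.9711,-.2385])
def jg(s,z,l=0):
    p=np.array(r.observe()["position"]);q=p[:2]-O;print("jig along",(q@U).round(1),"lat",(q@N).round(1),"z",p[2].round(1))
    go([*(O+s*U+l*N),z],13.8)
E
python3 -c "
from h import *
jg(-34,275)"
```

```text
t: 12.6
position: [608.1, -189.0, 357.5]
tcp_rot: [-0.195, 1.562, 0.195]
wrist_force: [0.6, -0.3, -0.3]
finger_gap: 25.7
t: 12.85
position: [608.1, -187.8, 357.8]
tcp_rot: [-0.196, 1.562, 0.196]
wrist_force: [0.2, 0.8, 0.0]
finger_gap: 0.1
jig along -27.8 lat -1.6 z 357.8
pos [ 608.1 -187.8  357.8] jaw 14.31 F [0.2 0.8 0. ] gap 0.1 t 12.85
turn [0.0014 0.     0.    ]
shift after turn [ 2.762 -0.207 -0.054]
shift now [ 2.762 -0.206 -0.056]
```

```bash

python3 -m crank '{"dp":[[0.5,-0.2,-0.05],[0.8,0,0],[0.8,0,0],[0.4,0,0],[0,0,0]],"delta_rot":[[0.0014,0,0],[0,0,0],[0,0,0],[0,0,0],[0,0,0]]}'
python3 -m crank '{"dp":[[0,0,0]],"delta_rot":[[0,0,0]]}'
python3 -c "
from h import *
jg(-33,254)"
```

```text
t: 13.27
position: [609.0, -193.7, 282.4]
tcp_rot: [-0.191, 1.558, 0.188]
wrist_force: [-1.3, 0.3, 0.4]
finger_gap: -0.1
t: 13.35
position: [608.9, -193.7, 282.4]
tcp_rot: [-0.191, 1.558, 0.188]
wrist_force: [-0.6, 0.4, 0.9]
finger_gap: -0.2
jig along -33.7 lat -0.9 z 282.4
pos [ 608.9 -193.7  282.4] jaw 13.81 F [-0.6  0.4  0.9] gap -0.2 t 13.35
turn [0.     0.0006 0.0004]
shift after turn [ 0.948  0.023 -0.032]
shift now [ 0.947  0.025 -0.035]
```

```bash

python3 -m crank '{"dp":[[0.3,0.02,-0.03],[0.3,0,0],[0.3,0,0],[0,0,0]],"delta_rot":[[0,0.0005,0],[0,0,0],[0,0,0],[0,0,0]]}'
python3 -c "
from h import *
jg(-66,240)"
```

```text
t: 13.68
position: [609.0, -193.3, 256.0]
tcp_rot: [-0.192, 1.558, 0.186]
wrist_force: [-0.3, -0.6, 0.1]
finger_gap: 0.3
jig along -33.4 lat -1.2 z 256.0
pos [ 609.  -193.3  256. ] jaw 13.81 F [-0.3 -0.6  0.1] gap 0.3 t 13.6833
turn [0.     0.0007 0.0007]
shift after turn [ 0.533 -1.088 -0.039]
shift now [ 0.538 -1.085 -0.041]
```

In the gap with no contact. Start pushing back along the arc.

```bash

python3 -m crank '{"dp":[[0.03,-0.3,0],[0.12,-0.3,0],[0.15,-0.3,0],[0.2,-0.25,0]],"delta_rot":[[0,0,0],[0,0,0],[0,0,0],[0,0,0]]}'
python3 -c "
from h import *
jg(-84,210)"
```

```text
t: 14.02
position: [618.9, -224.5, 242.7]
tcp_rot: [-0.194, 1.555, 0.193]
wrist_force: [-3.4, 5.0, 3.6]
finger_gap: -0.0
jig along -66.0 lat -3.3 z 242.7
pos [ 618.9 -224.5  242.7] jaw 14.14 F [-3.4  5.   3.6] gap -0.0 t 14.0167
turn [0.0009 0.0011 0.0003]
shift after turn [ 1.091 -0.599 -0.111]
shift now [ 1.092 -0.596 -0.122]
```

```bash

python3 -m crank '{"dp":[[0.25,-0.2,0.05],[0.3,-0.2,0.03],[0.3,-0.15,0],[0.3,-0.1,0]],"delta_rot":[[0,0,0],[0,0,0],[0,0,0],[0,0,0]]}'
python3 -c "
from h import *
jg(-90,190)"
```

```text
t: 14.35
position: [627.4, -248.9, 206.6]
tcp_rot: [-0.194, 1.553, 0.187]
wrist_force: [-0.6, 0.2, -0.4]
finger_gap: -0.4
jig along -91.7 lat -5.8 z 206.6
pos [ 627.4 -248.9  206.6] jaw 13.92 F [-0.6  0.2 -0.4] gap -0.4 t 14.35
turn [0.0003 0.0014 0.0009]
shift after turn [ 0.555  0.058 -0.193]
shift now [ 0.553  0.061 -0.198]
```

The handle has sunk by itself. Re-centre sideways and press down.

```bash

python3 -m crank '{"dp":[[0.1,0.06,-0.2],[0.3,0,0],[0.3,0,0],[0.2,0,0]],"delta_rot":[[0,0.0014,0.0009],[0,0,0],[0,0,0],[0,0,0]]}'
python3 -c "
from h import *
jg(-90,174)"
```

```text
t: 14.68
position: [620.3, -250.6, 176.3]
tcp_rot: [-0.189, 1.564, 0.189]
wrist_force: [0.2, 1.3, 33.8]
finger_gap: 0.2
jig along -91.7 lat 1.5 z 176.3
pos [ 620.3 -250.6  176.3] jaw 13.8 F [ 0.2  1.3 33.8] gap 0.2 t 14.6833
turn [ 0.     -0.0002 -0.    ]
shift after turn [0.076 0.056 0.05 ]
shift now [0.076 0.056 0.05 ]
```

33.8 N at z 176 means the handle is at its end stop. Retreat upward and check.

```bash

python3 -m crank '{"dp":[[-0.5,0,0],[-0.9,0,0],[-1,0,0],[-1,0,0],[-1,0,0]],"delta_rot":[[0,0,0],[0,0,0],[0,0,0],[0,0,0],[0,0,0]]}'
python3 -m crank '{"dp":[[-0.5,0,0],[0,0,0],[0,0,0]],"delta_rot":[[0,0,0],[0,0,0],[0,0,0]]}' 1
python3 -m crank '{"dp":[[0,0,0],[0,0,0],[0,0,0]],"delta_rot":[[0,0,0],[0,0,0],[0,0,0]]}'
python3 - <<'E'
from h import *
jg(-92,320)
c=cam("wrist");cv2.imwrite("pics/w6.png",c["frame"]);W=cloud(c).reshape(-1,3)
a=(W[:,:2]-O)@U;l=(W[:,:2]-O)@N
for s in range(-120,150,8):
    k=(abs(l)<8)&(abs(a-s)<4)&(W[:,2]>100)
    if k.sum()>5: print(s,k.sum(),np.percentile(W[k,2],[10,50,95]).round(1))
k=(a>40)&(W[:,2]>185)&(W[:,2]<203)&(abs(l)<23)
print("fore end",np.percentile(a[k],[99,99.8])-102)
for s in(115,125,138): q=k&(abs(a-s)<4);print(s,np.percentile(l[q],[2,98]).round(1),np.percentile(W[q,2],97).round(1))
E
```

```text
t: 15.1
position: [615.9, -248.7, 300.9]
tcp_rot: [-0.184, 1.581, 0.199]
wrist_force: [0.6, 0.1, 0.5]
finger_gap: -0.2
t: 15.35
position: [617.5, -247.9, 322.8]
tcp_rot: [-0.187, 1.573, 0.197]
wrist_force: [-0.3, -0.7, -0.7]
finger_gap: 35.4
t: 15.6
position: [616.6, -247.3, 319.3]
tcp_rot: [-0.186, 1.577, 0.199]
wrist_force: [-0.9, 0.4, -0.8]
finger_gap: 72.7
jig along -87.6 lat 4.3 z 319.3
pos [ 616.6 -247.3  319.3] jaw 14.04 F [-0.9  0.4 -0.8] gap 72.7 t 15.6
turn [ 0.0006 -0.0022 -0.0016]
shift after turn [-0.023 -0.147  0.142]
shift now [-0.026 -0.147  0.141]
-112 80 [173.3 175.6 177.1]
-104 126 [174.9 176.6 178.5]
-96 123 [173.9 176.  177.5]
-88 127 [174.5 176.3 177.9]
-80 2120 [393.8 399.7 404.2]
-72 137 [174.7 177.  178.7]
-64 143 [175.4 177.6 179.1]
-56 168 [170.6 175.8 178.6]
-48 124 [130.8 173.9 175.7]
-40 128 [131.2 174.6 176.2]
-32 128 [169.4 174.9 176.6]
-24 85 [173.5 202.9 233.7]
-16 268 [231.8 234.1 236. ]
-8 233 [221.5 227.6 232.3]
0 240 [223.2 224.1 225.6]
8 253 [222.3 223.7 225.1]
16 254 [223.2 224.4 225.6]
24 245 [223.8 225.1 226.2]
32 265 [224.5 225.5 226.9]
40 289 [224.9 226.1 227.5]
48 288 [225.6 226.8 228. ]
56 173 [226.1 227.3 228.4]
fore end [-35.64548359 -34.82141284]Traceback (most recent call last):
  File "<stdin>", line 10, in <module>
    return _quantile_unchecked(
        a, q, axis, out, overwrite_input, method, keepdims, weights)
    return _ureduce(a,
                    func=_quantile_ureduce_func,
    ...<5 lines>...
                    overwrite_input=overwrite_input,
                    method=method)
    r = func(a, **kwargs)
    result = _quantile(arr,
                       quantiles=q,
    ...<2 lines>...
                       out=out,
                       weights=wgt)
    slices_having_nans = np.isnan(arr[-1, ...])
                                  ~~~^^^^^^^^^
IndexError: index -1 is out of bounds for axis 0 with size 0
```

View pics/w6.png

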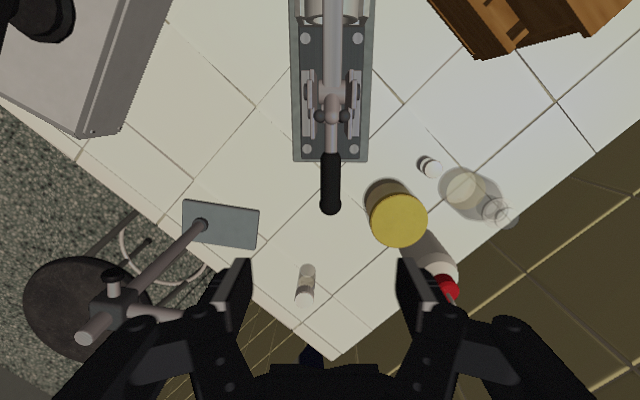

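The handle (330,180) lies level and slopes slightly below level outward (about 183°), and the arm is down over the sleeve. The sleeve's far end is out of view, so I'll move forward for a final check.

```bash

python3 -m crank '{"dp":[[-0.5,0.8,0],[0,0.9,0],[0,0.9,0],[0,0.4,0],[0,0,0]],"delta_rot":[[0,-0.002,-0.0016],[0,0,0],[0,0,0],[0,0,0],[0,0,0]]}'
python3 -m crank '{"dp":[[0,0,0],[0,0,0],[0,0,0]],"delta_rot":[[0,0,0],[0,0,0],[0,0,0]]}'
python3 - <<'E'
from h import *
jg(0,320)
W=cloud(cam("wrist")).reshape(-1,3)
a=(W[:,:2]-O)@U;l=(W[:,:2]-O)@N
k=(a>50)&(W[:,2]>183)&(W[:,2]<204)&(abs(l)<24)
print("sleeve ends rel. centre",np.percentile(a[k],[.3,1,99,99.7]).round(1)-102)
for s in(66,115,125,138):
    q=k&(abs(a-s)<4)
    if q.sum()>9:print(s,np.percentile(l[q],[2,98]).round(1),np.percentile(W[q,2],97).round(1))
h=(abs(l)<4)&(W[:,2]>160)&(W[:,2]<190)&(a<-60)&(a>-110);print("handle",h.sum(),np.polyfit(a[h],W[h,2],1) if h.sum()>9 else None)
g=(abs(l)<30)&(a>60)&(a<150);print("arm/pad top z",[np.percentile(W[g&(abs(a-s)<4)&(abs(l)<8)][:,2],95).round(1) for s in(72,80,88,96,104)])
print(r.observe()["wrist_force"])
E
```

```text
t: 16.07
position: [592.6, -159.0, 329.1]
tcp_rot: [-0.188, 1.571, 0.191]
wrist_force: [-0.2, 0.7, -0.0]
finger_gap: 85.6
t: 16.32
position: [592.7, -161.6, 328.1]
tcp_rot: [-0.187, 1.573, 0.19]
wrist_force: [0.7, -0.4, 0.4]
finger_gap: 85.8
jig along 1.3 lat 7.1 z 328.1
pos [ 592.7 -161.6  328.1] jaw 13.75 F [ 0.7 -0.4  0.4] gap 85.8 t 16.3167
turn [-0.0001 -0.0016 -0.0004]
shift after turn [ 0.27  -0.043  0.238]
shift now [ 0.268 -0.044  0.241]
sleeve ends rel. centre [-46.  -45.1  41.8  42.3]
66 [-20.   20.2] 198.5
115 [-19.3  20.3] 200.0
125 [-19.   20.2] 200.1
138 [-19.4  19.9] 200.1
handle 298 [2.90148781e-02 1.79837948e+02]
arm/pad top z [np.float64(229.7), np.float64(243.0), np.float64(244.4), np.float64(236.5), np.float64(200.2)]
[ 0.44965019  0.23606118 -0.0723576 ]
```

```bash
python3 -c "
from plant import r
r.sign_off()"
```

```text
the job is handed in; nothing more can be done
```

I slid the sleeve off the rod, laid it in the V-cradle, and pushed the clamp handle over to its end stop. I handed the job in at about 16 s, and no verdict was reported. On my first grip the hand drifted up about 10 mm, so I opened and gripped again lower down.

**Sleeve:** in the last wrist-camera check it was centred to about −2 mm lengthwise and 0.5 mm sideways. Its axis was parallel to the cradle, and its top at about 200 mm put the centre at about 178 mm.

**Handle:** it sloped 1.7° past level, or about 1.13 rad, and it stayed there after I let go. The push peaked at 34 N against the stop.

**Pad:** the arm was down over the sleeve, but I could not measure the pad's pressing force directly. I infer it from the handle being past its dead point.

**Bystanders and contact:** I never touched the jar, vial or dish, and the jar and vial looked undisturbed in the later pictures. I did not re-measure any of the three. The gripper was open and clear, with no wrist force beyond noise.

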